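# Slide the backup battery box home in its dock

### The job

Push the heavy grey battery box (blue lid, upright meter on top) back across the worktop until it stands flat against the long aluminium rail of its dock, then push it along that rail, away from the open end and into the pocket, until it is fully home against the end stop. Push low down, near its base, so that it slides and does not tip: do not lift or carry it, and leave the bottle, the tape roll and the tip box where they are.

Things in the scene. Friction and masses are not known exactly. Their poses are not given: they have to be found in the camera images.
- battery_box: Loose grey case with blue lid, 0.7 to 1 kg, smooth upright sides, grippy rubber feet: 70 mm (own x) by 90 mm (own y), 66 mm high; on the lid at its far right corner (x 4 to 32, y -42 to -2 mm) a slim upright meter up to 125 mm. Origin at the centre of its underside. Starts between robot and long rail, up to 0.3 rad out of square with the dock. Sliding takes 5 to 12 N; pushed at the meter it tips.
- dock: Fixed aluminium dock on the worktop, without a floor. Origin: worktop height, where the centre of the box's underside belongs when home. x points away from the robot to the long rail, y along that rail to the open end (robot's left); up to 0.05 rad off the world axes. Pocket 78 mm wide (x = -39 to +39 mm); end stop: grey block 40 mm high, face at y = -45 mm. Box axes end along dock axes.
- rail_end (a point): Open (left) end of the long rail, on the top edge of its inner face. The rail is 12 mm thick, 24 mm high; its inner face lies at x = +39 mm of the dock and runs from y = -60 to +295 mm. Axes as the dock's.
- front_rail_end (a point): Short front rail, nearer the robot: top edge of its inner face, at the end towards the mouth. Inner face at x = -39 mm of the dock, from y = -45 to +23 mm, 10 mm thick, 24 mm high; from here a lead-in flares outward to about x = -61, y = +50 mm. Axes as the dock's.
- bottle: Bystander, loose: open-necked reagent bottle, 54 mm across, 114 mm tall, beyond the end stop. Origin at the centre of its underside.
- tape: Bystander, loose: tan roll of packing tape lying flat, 94 mm across, 48 mm high, past the open end of the long rail. Origin at the centre of its underside.
- tips: Bystander, loose: blue box of pipette tips with a clear lid, 88 x 118 x 78 mm, to the robot's right. Origin at the centre of its underside.

How it is judged (in metres and radians):
On the way:
1. the box stands square against the long rail (gap under 10 mm), still short of the pocket (x of battery_box in the frame of dock above -0.006 m and y of battery_box in the frame of dock above 0.06 m and angle between the x axis of battery_box and the x axis of dock, either way round below 0.15 rad and angle between battery_box's own z axis and vertical below 0.05 rad and height (world z) of battery_box below 0.005 m), for 0.2 s.
At the end, for the whole second after the job is handed in: The battery box stands upright and at rest on the worktop in the dock's pocket, between the rails, square to within 0.12 rad and within 6 mm of the end stop (y of battery_box in the frame of dock below 0.006 m and x of battery_box in the frame of dock between -0.009 and 0.009 m and angle between the x axis of battery_box and the x axis of dock, either way round below 0.12 rad and angle between battery_box's own z axis and vertical below 0.05 rad and height (world z) of battery_box below 0.005 m and linear speed of battery_box below 0.01 m/s); the robot touches nothing.
It fails at once if the box is tipped by more than 0.2 rad (angle between battery_box's own z axis and vertical above 0.2 rad).
It fails at once if the box is lifted by more than 12 mm (height (world z) of battery_box above 0.012 m).
It fails at once if the box is pushed on its upper part (grasp point of the fingers more than 68 mm above the worktop while they press on it) (contact force between the fingers and battery_box above 1 N and height (world z) of the grasp point above 0.068 m).
It fails at once if the bottle, the tape roll or the tip box is disturbed (moved more than 20 mm or tipped) (distance of any of bottle, tape, tips from where it was at the start of the episode above 0.02 m or angle between any of bottle, tape, tips's own z axis and vertical above 0.2 rad).
It also fails if it takes over 54 s, if anything falls off the work surface, if the arm or the gripper's body presses on something with over 40 N, if the wrist force passes 120 N, or if a joint passes its speed limit or range.

### The arm

A 7-joint arm with a two-finger parallel gripper is mounted at the origin on a cart in front of the work surface, level with it; the furniture and walls round the work are solid. World frame = base frame: x ahead of the robot, y to its left, z up, the work surface at z = 0. Lengths are in mm, angles in rad, forces in N, time in s.
With the tool pointing down it reaches from about 400 to 875 mm from the base axis. Payload 4.4 kg.
Tool frame: the origin (TCP) lies at the very end of the fingers, on their centre line; the grasp point (between the pads) lies 19 mm behind it; z points along the fingers, x is the direction in which the jaws open and shut, and the axes are right-handed (so a half turn about z gives the same grasp; the last joint's range is limited). The gripper opens to 85 mm and grips with 20 to 120 N. Pads are 22 mm wide; open, the fingers measure 114 mm over their backs; the gripper's body (76 mm by 85 mm) begins 54 mm behind the grasp point. The pads swing forward as they close: fully open they stand 13 mm farther back than shut.
Start: joints at [-0.066, 0.628, 0.038, 1.517, -0.027, 0.996, -0.02], TCP at [650.014, 0.027, 231.313] pointing down, gripper open.
Joint ranges: [-3.06, 3.06], [-0.37, 2.12], [-1.25, 1.32], [0.18, 2.47], [-1.1, 4.24], [0.23, 1.98], [-2.94, 2.94]. Speed limits (rad/s): [2.57, 2.57, 3.14, 3.14, 3.14, 3.14, 3.14].

### API

Orientations are given as [roll, pitch, yaw] about the fixed x, y, z axes, in that order (R = Rz(yaw) Ry(pitch) Rx(roll)).
In Python, from cell import ctrl, get_image, job, models gives the robot as it stands.
- The arm moves only by the tool move_arm, never from a script. Its argument "moves" is a list that holds one entry, the list of rows, each a list of 6 numbers: the shift along the tool's x, y, z in m, then the turn, a rotation vector about the tool's x, y, z in rad. A call has 1 to 20 rows; each row is the pose to reach, as a shift and turn from the pose commanded when the call began, along the tool's axes at that moment; what a row does not reach only later rows make up. A row lasts 1/8 s, in which the tool goes at most 62.5 mm and 10.7 degrees, less where a joint would pass 70% of its speed; a pose out of reach is approached as far as the arm can. A call with a gripper value outside its range is refused whole. "jaw" is the opening, from 0 (shut) to 1 (fully open), set as the call begins (left out, the last holds). The fingers move at their own pace and stop on an object; the grip force is fixed at half the most. Time passes only in rows, so rows that repeat a pose let the fingers close. It gives the time, the measured TCP pose, the force and the opening at its end, in the units of the state.
- ctrl.read_state(): the state, without advancing time (a new reading comes with each control period).
- get_image(name): name is "scene" or "top"; returns a dict with "color" (400x640x3 uint8, blue, green, red), "fov_y" (degrees; the focal length in pixels is half the picture's height over the tangent of half this angle, whatever the lens; pixels are square), "cx", "cy" (the principal point, pixels), "k1" (the pictures are not rectified: a ray, as slopes to the right and down, at radius r is drawn at 1 + k1 r^2 times it, then the intrinsics apply), "origin" and "orientation" of the camera in the world. Camera axes: x right, y up, looking along -z (the intrinsics and any distortion apply to the point x, -y, -z); pixel columns grow to the right and rows downward; lengths in mm; the calibration is good to about 2 mm. A picture is of the moment at which its call begins. There is no depth.
- job.finish_job(): hands the job in, once; it reports no verdict.
Trained networks look in the newest picture that a camera, given by its name, has taken for a name from the list of things; names that differ only in an ending like _2 or _b are one class to them, and where a whole thing is asked for, a point or a joint stands for the part that bears it (a point fixed in the world has none). Each returns a list of dicts, best first, with "score" (0 to 1); they miss things now and then, are a little off and sometimes report something else, mostly with a low value. They report only what shows in the picture. A call takes as long as a camera call.
- models.cut_out(camera, thing): "pixels" (400x640 bool, what is visible of it) and "uv" ([column, row] in pixels, amid what is visible of it).
- models.place_of(camera, thing): "uv" ([column, row] in pixels: a listed point, or the origin of a listed thing).
The state is a dict: "clock": time; "qpos": joint angles; "qd": joint speeds; "tau": joint torques, N m; "eef_pos": TCP position; "tool_rot": TCP orientation; "force": force on the tool from outside, world axes, zero at the start; "torque": the same for the moment, N m; "width": finger opening in mm.
Only numpy, scipy, OpenCV 4.12 (cv2) and the standard library are available. Lean on these libraries where they do the work, as an engineer would, in place of code of your own. Each camera call takes 0.05 s, during which the arm holds its last target.

## Working session

There is one attempt and no reset: what is moved stays moved. The work goes in short steps, Python scripts to look and compute and a tool call to move; the robot and the scene stay as the last step left them, time stands still between calls to the robot, and variables do not carry over. Pictures are saved under pics/ and viewed, and the job is handed in when it is done.

Besides the shell and the picture viewer there is one more tool, called as name(argument=value, ...), one argument or row to a line, values as JSON. move_arm: Moves the arm, as the interface text tells. Its arguments: {"type":"object","properties":{"moves":{"type":"array","items":{"type":"array","items":{"type":"array","items":{"type":"number"}}}},"jaw":{"type":"number"}},"required":["moves"]}

```bash
mkdir -p pics; ls; cat > h.py <<'E'
import numpy as np, cv2
from cell import ctrl,get_image,job,models
from scipy.spatial.transform import Rotation as R
def cam(im):
    f=im["color"].shape[0]/2/np.tan(np.radians(im["fov_y"])/2)
    o=np.array(im["origin"],float); a=np.array(im["orientation"],float)
    M=a if a.shape==(3,3) else R.from_euler('xyz',a).as_matrix()
    return f,im["cx"],im["cy"],im["k1"],o,M
def ray(c,uv):
    f,cx,cy,k,o,M=c
    d=np.array([(uv[0]-cx)/f,(uv[1]-cy)/f]);s=d.copy()
    for _ in range(30): s=d/(1+k*(s@s))
    v=M@np.array([s[0],-s[1],-1]); return o,v
def at(c,uv,z):
    o,v=ray(c,uv); return o+v*(z-o[2])/v[2]
def proj(c,p):
    f,cx,cy,k,o,M=c
    q=M.T@(np.array(p,float)-o); s=np.array([q[0],-q[1]])/-q[2]; s=s*(1+k*(s@s))
    return np.array([cx+f*s[0],cy+f*s[1]])
E
python3 - <<'E'
from h import *
for n in ("scene","top"):
    im=get_image(n); cv2.imwrite(f"pics/{n}0.png",im["color"]); c=cam(im)
    print(n,{k:v for k,v in im.items() if k!="color"})
    for t,z in (("battery_box",0),("dock",0),("rail_end",24),("front_rail_end",24),("bottle",0),("tape",0),("tips",0)):
        r=models.place_of(n,t)
        for d in r[:2]: print(t,round(d["score"],2),np.round(d["uv"],1),np.round(at(c,d["uv"],z),1))
print(ctrl.read_state())
E
```

```text
pics
scene {'fov_y': 44.88907170582678, 'cx': 306.82935325234166, 'cy': 199.5650092335899, 'k1': -0.03926734989735946, 'origin': array([   19.67851276, -1049.64174715,  1087.99065633]), 'orientation': array([ 0.82218019,  0.02252738, -0.48183793])}
battery_box 0.75 [294.7 206.6] [490.7 -10.9   0. ]
dock 0.74 [323.4 232.7] [ 516.  -157.5    0. ]
rail_end 0.75 [294.7 165.6] [573.1 151.8  24. ]
front_rail_end 0.97 [310.6 225.9] [ 484.7 -133.6   24. ]
bottle 0.87 [334.7 256.6] [ 498.5 -257.2    0. ]
tape 0.76 [268.1 154.4] [529.2 285.6   0. ]
tips 0.71 [384.3 327.6] [ 491.  -524.7    0. ]
top {'fov_y': 50.592049786070646, 'cx': 321.8591798877999, 'cy': 193.39758267623085, 'k1': -0.036775215286646144, 'origin': array([ 292.05974816,  -77.27617721, 1452.45417365]), 'orientation': array([ 0.15541227, -0.00326961, -1.57540757])}
battery_box 0.7 [299.7 201.9] [490.1  -6.2   0. ]
front_rail_end 0.72 [334.1 199.5] [ 494.6 -124.6   24. ]
bottle 0.62 [376.  198.8] [ 499.9 -270.9    0. ]
tape 0.58 [212.1 191.6] [527.5 299.1   0. ]
tips 0.84 [449.5 199. ] [ 498.  -527.4    0. ]
{'clock': 0.8, 'qpos': array([-0.0658138 ,  0.62837264,  0.03852938,  1.51739714, -0.02705733,
        0.99628452, -0.01999834]), 'qd': array([ 1.67168131e-03, -4.02424302e-05, -7.57884321e-04,  4.98045264e-05,
       -6.68314365e-04, -4.92700159e-04, -2.84509092e-04]), 'tau': array([-4.62701246e-04, -5.63209641e+01,  1.22572839e+00, -1.93775868e+01,
        1.10378105e-02,  1.69174898e-03, -7.36319166e-07]), 'eef_pos': array([6.50023595e+02, 3.60799987e-02, 2.31332605e+02]), 'tool_rot': array([-3.14152302e+00, -5.59979699e-05, -6.44055551e-05]), 'force': array([0.16159473, 0.40242581, 0.42575267]), 'torque': array([-0.01488393,  0.03037035,  0.01787589]), 'width': 85.26669089686271}
```

```bash
python3 - <<'E'
import cv2
a=cv2.imread("pics/scene0.png")[120:340,190:430]; cv2.imwrite("pics/s0c.png",cv2.resize(a,None,fx=2.7,fy=2.7,interpolation=2))
a=cv2.imread("pics/top0.png")[120:280,190:430]; cv2.imwrite("pics/t0c.png",cv2.resize(a,None,fx=3.3,fy=3.3,interpolation=2))
E
```

```text
(no output)
```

View pics/s0c.png

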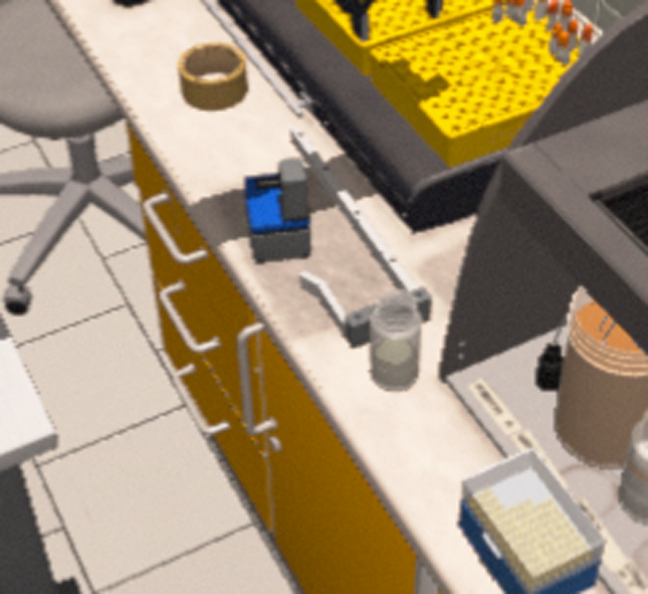

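View pics/t0c.png

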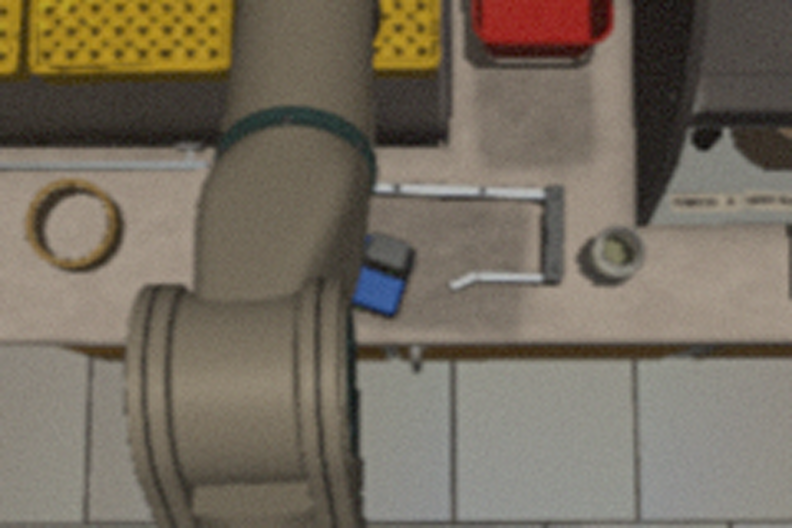

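View pics/scene0.png

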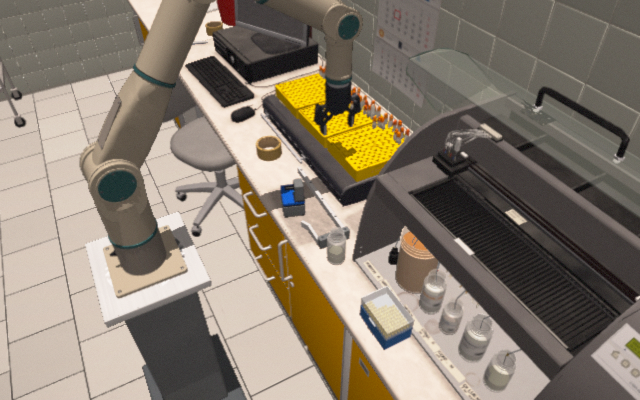

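View pics/top0.png

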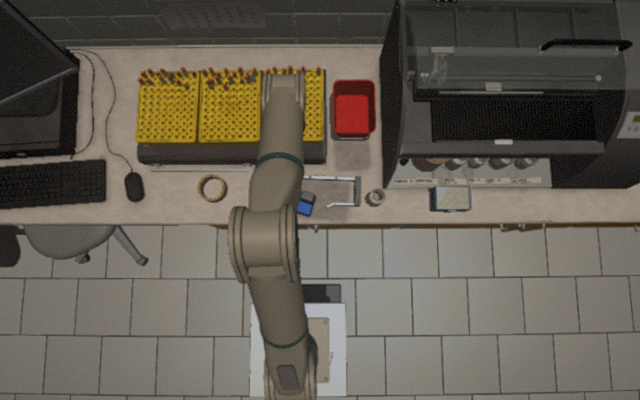

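```bash
python3 - <<'E'
from h import *
for n in("scene","top"):
    c=cam(get_image(n)); print(n,proj(c,[650,0,231]),proj(c,[490,-8,0]))
E
```

```text
scene [336.76318332 132.32576347] [294.11872861 206.13102043]
top [294.07216192 138.35724273] [300.21986629 201.93007393]
```

```bash
cat > ov.py <<'E'
from h import *
def poly(c,T,pts,img,off,s,col):
    q=[]
    for p in pts:
        x,y,a=T; w=[x+np.cos(a)*p[0]-np.sin(a)*p[1], y+np.sin(a)*p[0]+np.cos(a)*p[1], p[2]]
        q.append(((proj(c,w)-off+0.5)*s-0.5))
    cv2.polylines(img,[np.round(np.array(q)).astype(int)],False,col,1)
def dock(c,T,img,off,s):
    g=(0,255,0)
    poly(c,T,[(39,295,24),(39,-45,24),(-39,-45,24),(-39,23,24),(-61,50,24)],img,off,s,g)
    poly(c,T,[(39,295,0),(39,-45,0),(-39,-45,0),(-39,23,0)],img,off,s,(255,255,0))
    poly(c,T,[(51,295,24),(51,-60,24)],img,off,s,g)
    poly(c,T,[(51,-45,40),(-49,-45,40)],img,off,s,(0,255,255))
def box(c,T,img,off,s):
    for z,col in((0,(255,255,0)),(66,(0,0,255))):
        poly(c,T,[(35,45,z),(-35,45,z),(-35,-45,z),(35,-45,z),(35,45,z)],img,off,s,col)
    poly(c,T,[(4,-42,125),(32,-42,125),(32,-2,125),(4,-2,125),(4,-42,125)],img,off,s,(255,0,255))
def show(n,D,B,fn,win,s,line=True,im=None):
    im=im or get_image(n); c=cam(im); u0,v0,u1,v1=win
    a=cv2.resize(im["color"][v0:v1,u0:u1],None,fx=s,fy=s,interpolation=2)
    if line:
        if D is not None: dock(c,D,a,np.array([u0,v0]),s)
        if B is not None: box(c,B,a,np.array([u0,v0]),s)
    cv2.imwrite(fn,a)
E
python3 - <<'E'
from ov import *
D=(530,-147,0);B=(490,-8,-0.2)
show("scene",D,B,"pics/s1.png",(270,155,360,265),5,False)
show("scene",D,B,"pics/s1o.png",(270,155,360,265),5)
show("top",D,B,"pics/t1o.png",(285,165,385,225),8)
E
```

```text
(no output)
```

View pics/s1.png

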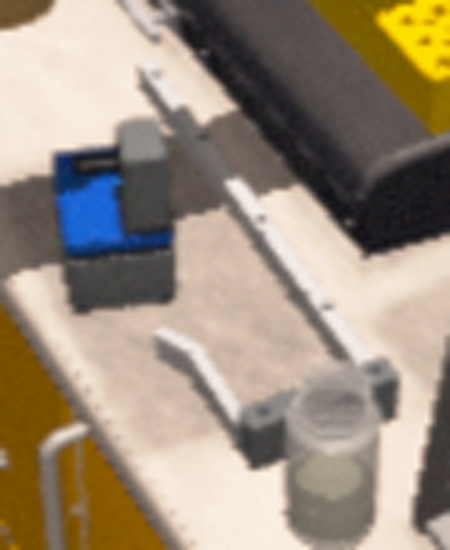

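View pics/s1o.png

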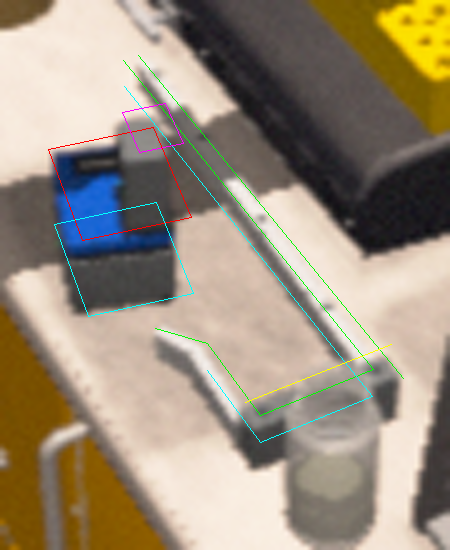

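View pics/t1o.png

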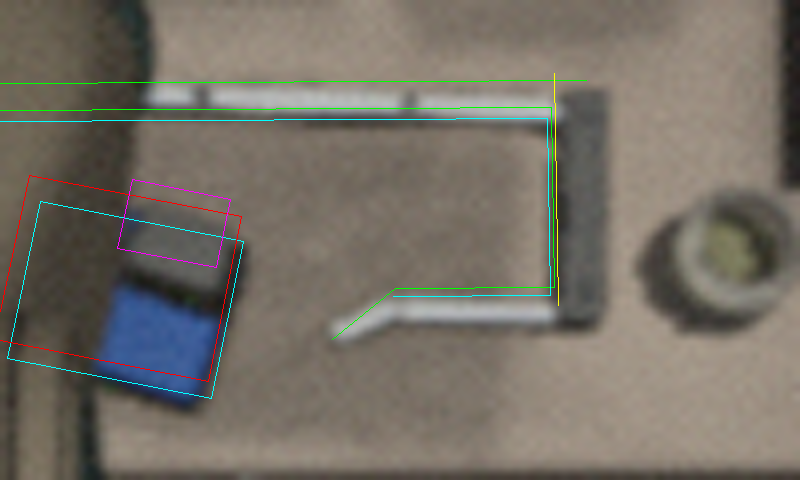

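```bash
cat > fit.py <<'E'
from ov import *
from scipy.optimize import least_squares
def tf(T,p):
    x,y,a=T; return [x+np.cos(a)*p[0]-np.sin(a)*p[1], y+np.sin(a)*p[0]+np.cos(a)*p[1], p[2]]
def fit(C,pts,T0,free=()):
    # pts: (cam, uv, model point, optional slide axis index or None)
    sl=[i for i,p in enumerate(pts) if p[3] is not None]
    def r(v):
        o=[]
        for i,(n,uv,p,ax) in enumerate(pts):
            p=list(p)
            if ax is not None: p[ax]=v[3+sl.index(i)]*1.0
            o+=list(proj(C[n],tf(v[:3],p))-uv)
        return np.array(o)
    v0=list(T0)+[pts[i][2][pts[i][3]] for i in sl]
    s=least_squares(r,v0,x_scale=[1,1,.01]+[1]*len(sl),loss="soft_l1"); return s.x[:3],np.round(s.fun.reshape(-1,2),2)
E
cat > f1.py <<'E'
from fit import *
I={n:get_image(n) for n in("scene","top")}; C={n:cam(I[n]) for n in I}
t=lambda u,v:(285+(u+.5)/8-.5,165+(v+.5)/8-.5); s=lambda u,v:(270+(u+.5)/5-.5,155+(v+.5)/5-.5)
P=[("top",t(150,106),(39,150,24),1),("top",t(550,122),(39,-30,24),1),("top",t(400,300),(-39,23,24),None),("top",t(556,210),(0,-45,40),0),
("scene",s(142,75),(39,295,24),None),("scene",s(225,190),(39,150,24),1),("scene",s(350,358),(39,-30,24),1),("scene",s(205,353),(-39,23,24),None)]
D,r=fit(C,P,(525,-147,-.03)); print(np.round(D,3)); print(r)
Q=[("scene",s(75,308),(-35,-45,0),None),("scene",s(172,300),(35,-45,0),None),("scene",s(65,250),(-35,-45,66),None),("scene",s(172,242),(35,-45,66),None),("scene",s(55,152),(-35,45,66),None),
("top",t(193,402),(-35,-45,66),None)]
B,r=fit(C,Q,(490,-8,-.3)); print(np.round(B,3)); print(r)
show("scene",D,B,"pics/s2o.png",(270,155,360,265),5,im=I["scene"])
show("top",D,B,"pics/t2o.png",(285,165,385,225),8,im=I["top"])
E
python3 f1.py
```

```text
[ 5.24043e+02 -1.52714e+02 -4.90000e-02]
[[-0.01  0.18]
 [-0.02  0.41]
 [ 0.5  -0.13]
 [ 1.7   0.03]
 [-0.63 -2.53]
 [ 0.74 -0.47]
 [ 0.12 -0.08]
 [-0.43 -0.66]]
[ 4.85239e+02 -1.14530e+01 -3.79000e-01]
[[-1.13  1.75]
 [ 1.38  1.41]
 [-0.31 -1.77]
 [ 0.86 -2.12]
 [-0.13 -1.18]
 [ 0.35  0.62]]
```

View pics/s2o.png

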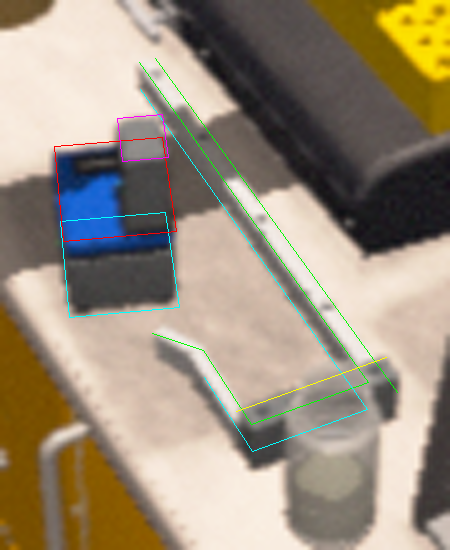

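View pics/t2o.png

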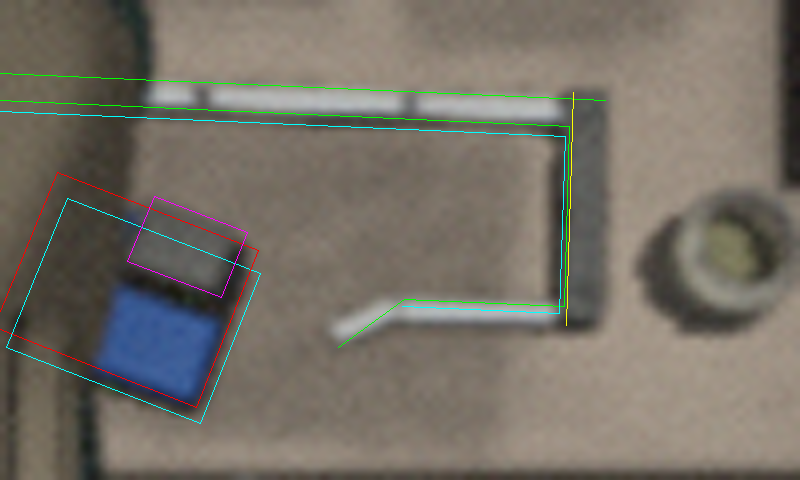

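move_arm(
  moves=[
    [[-0.06,0.002,0,0,0,-0.18],[-0.12,0.004,0,0,0,-0.36],[-0.17,0.006,0,0,0,-0.54],[-0.21,0.008,0,0,0,-0.72],[-0.238,0.009,0,0,0,-0.9],[-0.238,0.009,0,0,0,-1.08],[-0.238,0.009,0,0,0,-1.26],[-0.238,0.009,0,0,0,-1.44],[-0.238,0.009,0,0,0,-1.53],[-0.238,0.009,0,0,0,-1.53],[-0.238,0.009,0,0,0,-1.53]],
  ],
  jaw=0.6,
)

```text
clock: 2.52
eef_pos: [412.1, -9.1, 231.4]
tool_rot: [3.141, 0.0, 1.528]
force: [0.1, -0.4, 0.4]
width: 50.9
```

```bash
python3 - <<'E'
from ov import *
D=(525,-150,-.045)
show("scene",D,None,"pics/s3.png",(225,130,345,250),5,False)
show("top",D,None,"pics/t3.png",(275,160,375,230),8,False)
print(ctrl.read_state())
E
```

```text
{'clock': 2.625, 'qpos': array([ 0.2465872 ,  0.31121886, -0.37551874,  2.13038866,  0.16983671,
        0.72750492,  1.28918491]), 'qd': array([-0.00259019, -0.00083399, -0.0036688 ,  0.00180105,  0.00199006,
       -0.00225382,  0.00333726]), 'tau': array([ 6.03516027e-02, -3.32798481e+01, -1.85365330e+00, -1.51438451e+01,
        9.72015609e-03,  4.82519208e-04, -9.15007055e-03]), 'eef_pos': array([412.04259247,  -8.97214519, 231.3601183 ]), 'tool_rot': array([3.14146504e+00, 7.50561419e-05, 1.52898805e+00]), 'force': array([ 0.1492176 , -0.56553579, -0.22334513]), 'torque': array([ 0.01594636, -0.00379602,  0.00287436]), 'width': 51.54585377679981}
```

View pics/s3.png

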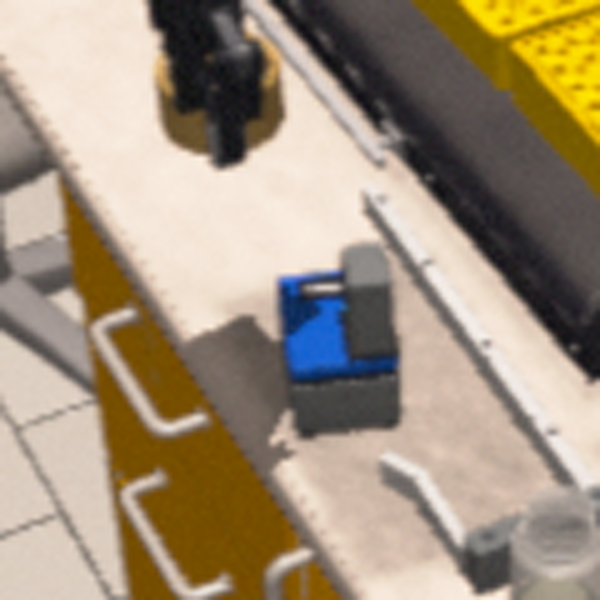

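View pics/t3.png

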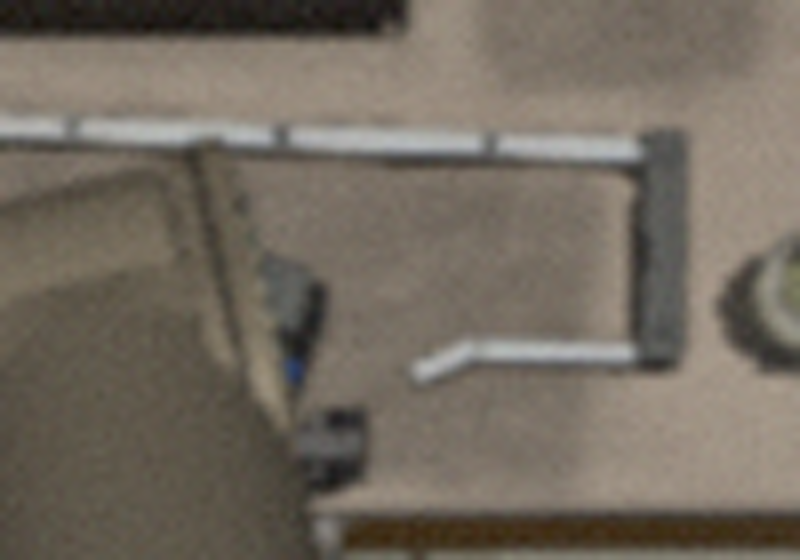

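```bash
cat > f2.py <<'E'
from fit import *
I={n:get_image(n) for n in("scene","top")}; C={n:cam(I[n]) for n in I}
print(proj(C["scene"],ctrl.read_state()["eef_pos"]),proj(C["top"],ctrl.read_state()["eef_pos"]))
s=lambda u,v:(225+(u+.5)/5-.5,130+(v+.5)/5-.5); t=lambda u,v:(275+(u+.5)/8-.5,160+(v+.5)/8-.5)
P=[("top",t(20,138),(39,200,24),1),("top",t(630,162),(39,-30,24),1),("top",t(474,362-20),(-39,23,24),None),("top",t(640,250),(0,-45,40),0),
("scene",s(367,200),(39,295,24),None),("scene",s(475,352),(39,150,24),1),("scene",s(575,490),(39,-30,24),1),("scene",s(428,478),(-39,23,24),None)]
D,r=fit(C,P,(525,-147,-.03)); print(np.round(D,3)); print(r)
for yaw in(-.25,-.3,-.35):
  Q=[("scene",s(298,434),(-35,-45,0),None),("scene",s(398,428),(35,-45,0),None),("scene",s(278,280),(-35,45,66),None)]
  B,r=fit(C,Q,(490,-8,yaw)); print(np.round(B,3)); print(r)
show("scene",D,B,"pics/s4o.png",(225,130,345,250),5,im=I["scene"])
show("top",D,B,"pics/t4o.png",(275,160,375,230),8,im=I["top"])
E
python3 f2.py
```

```text
[266.81712349 157.29038307] [296.67807275 217.83944358]
[ 5.22546e+02 -1.51838e+02 -5.60000e-02]
[[-0.    0.01]
 [-0.04  0.93]
 [ 0.92  0.01]
 [ 0.96  0.03]
 [-0.56 -2.65]
 [ 0.78 -0.48]
 [ 0.37 -0.25]
 [-0.59 -0.74]]
[ 4.8574e+02 -8.7100e+00 -3.6100e-01]
[[-0.69  1.07]
 [ 1.15  0.06]
 [-0.2  -2.16]]
[ 4.8574e+02 -8.7100e+00 -3.6100e-01]
[[-0.69  1.07]
 [ 1.15  0.06]
 [-0.2  -2.16]]
[ 4.8574e+02 -8.7100e+00 -3.6100e-01]
[[-0.69  1.07]
 [ 1.15  0.06]
 [-0.2  -2.16]]
```

View pics/s4o.png

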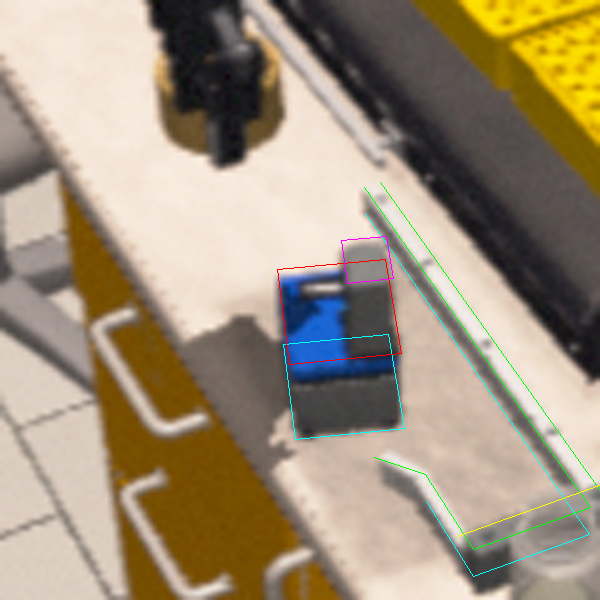

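View pics/t4o.png

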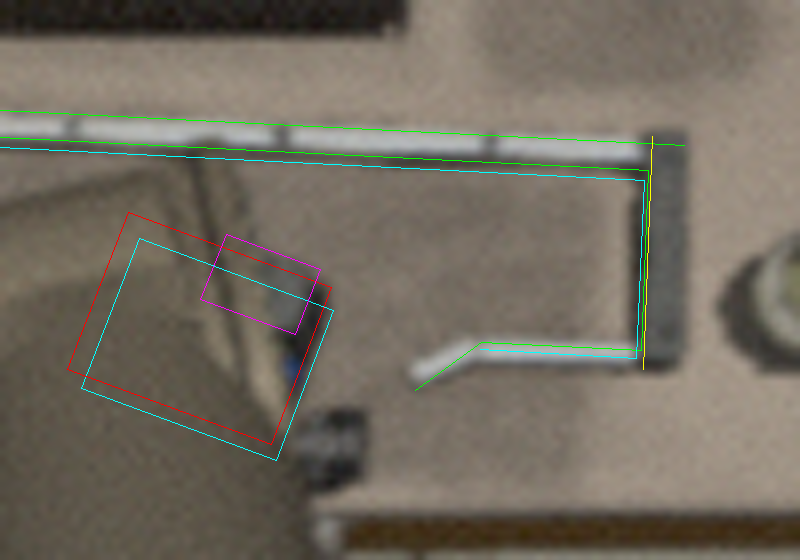

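move_arm(
  moves=[
    [[0,0,0.05,0,0,0],[0,0,0.1,0,0,0],[0,0,0.15,0,0,0],[0,0,0.195,0,0,0],[0,0,0.219,0,0,0],[0,0,0.219,0,0,0],[0,0,0.219,0,0,0]],
  ],
)

```text
clock: 3.6
eef_pos: [411.3, -8.9, 11.2]
tool_rot: [-3.139, -0.001, 1.531]
force: [0.0, -0.2, 0.6]
width: 51.4
```

```bash
python3 - <<'E'
from ov import *
D=(527,-149,-.04);B=(485,-9,-.33)
show("scene",D,B,"pics/s5.png",(225,130,345,250),5,False)
E
```

```text
(no output)
```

View pics/s5.png

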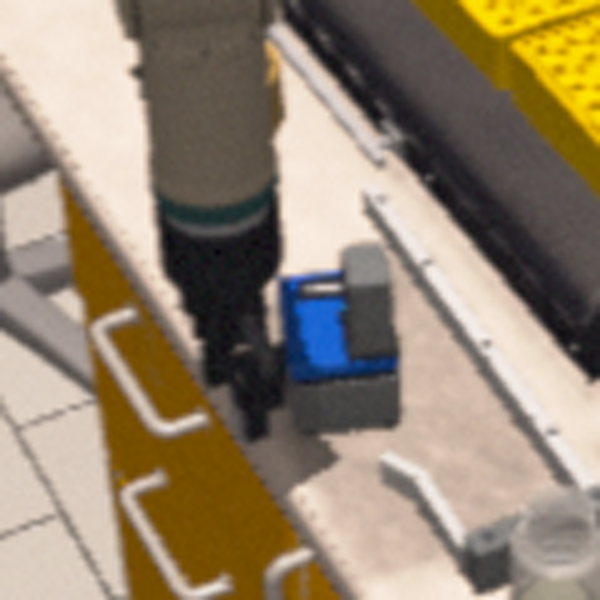

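move_arm(
  moves=[
    [[0,0.006,0,0,0,0],[0,0.012,0,0,0,0],[0,0.017,0,0,0,0],[0,0.022,0,0,0,0],[0,0.027,0,0,0,0],[0,0.032,0,0,0,0],[0,0.037,0,0,0,0],[0,0.042,0,0,0,0],[0,0.047,0,0,0,0],[0,0.05,0,0,0,0]],
  ],
)

```text
clock: 4.9
eef_pos: [460.5, -12.9, 12.1]
tool_rot: [-3.138, 0.003, 1.528]
force: [-3.7, -2.5, 0.7]
width: 51.3
```

```bash
python3 - <<'E'
from ov import *
D=(527,-149,-.04)
show("scene",D,None,"pics/s6.png",(225,130,345,250),5,False)
E
```

```text
(no output)
```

View pics/s6.png

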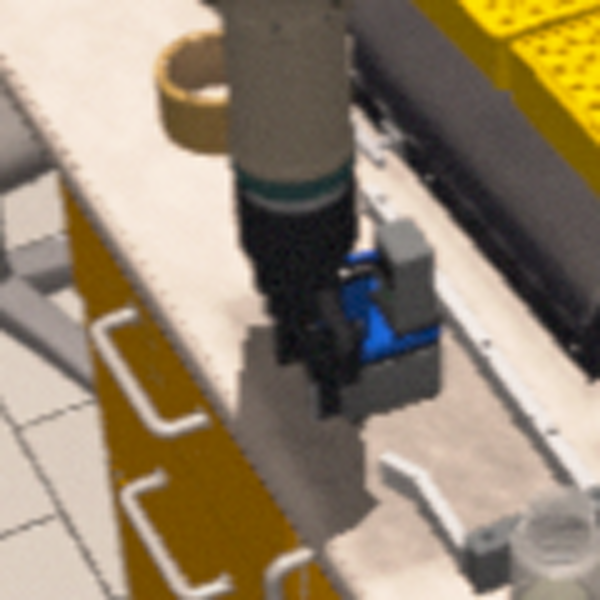

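move_arm(
  moves=[
    [[0,0.004,0,0,0,0],[0,0.008,0,0,0,0],[0,0.012,0,0,0,0],[0,0.016,0,0,0,0],[0,0.02,0,0,0,0]],
  ],
)

```text
clock: 5.58
eef_pos: [479.4, -12.0, 12.0]
tool_rot: [-3.137, 0.001, 1.531]
force: [-6.1, 0.3, 0.3]
width: 51.1
```

```bash
python3 - <<'E'
from ov import *
D=(527,-149,-.04)
show("scene",D,None,"pics/s7.png",(265,140,345,230),6,False)
E
```

```text
(no output)
```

View pics/s7.png

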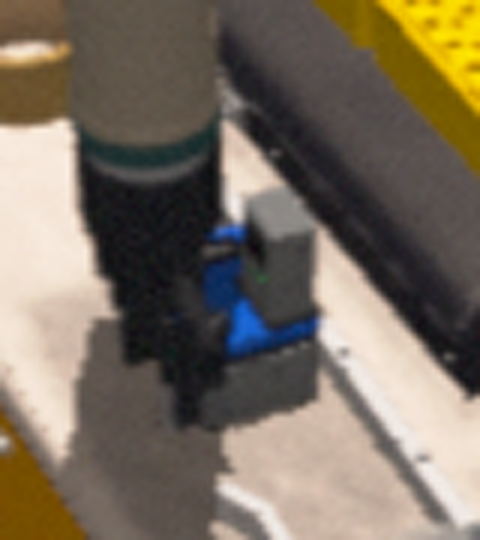

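move_arm(
  moves=[
    [[0,0.003,0,0,0,0],[0,0.006,0,0,0,0],[0,0.008,0,0,0,0],[0,0.01,0,0,0,0]],
  ],
)

```text
clock: 6.12
eef_pos: [488.9, -12.3, 12.0]
tool_rot: [-3.136, 0.001, 1.531]
force: [-10.1, 0.1, 3.6]
width: 51.2
```

move_arm(
  moves=[
    [[0,0.002,0,0,0,0],[0,0.004,0,0,0,0],[0,0.005,0,0,0,0]],
  ],
)

```text
clock: 6.5
eef_pos: [489.2, -13.2, 11.4]
tool_rot: [-3.129, 0.004, 1.533]
force: [-16.3, -0.1, 6.6]
width: 50.8
```

```bash
cat > v.py <<'E'
import sys
from ov import *
n=sys.argv[1]
show("scene",None,None,f"pics/s{n}.png",(265,140,355,250),5,False)
show("top",None,None,f"pics/t{n}.png",(275,160,375,230),7,False)
st=ctrl.read_state(); print(st["clock"],np.round(st["eef_pos"],1),np.round(st["force"],1),np.round(st["torque"],2),np.round(st["tool_rot"],3))
E
python3 v.py 8
```

```text
6.6 [489.3 -13.3  11.3] [-15.4  -1.    5.7] [0.04 2.78 0.46] [-3.129  0.004  1.533]
```

View pics/s8.png

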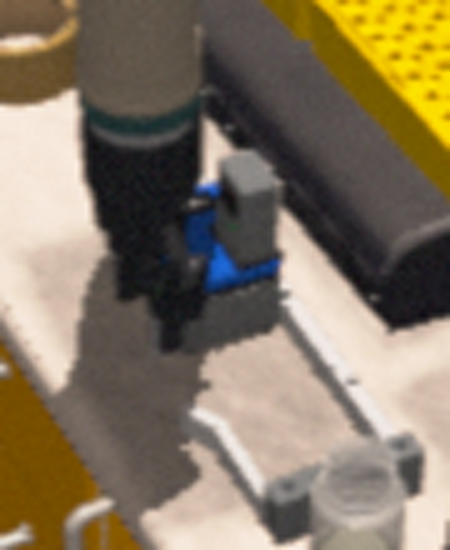

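View pics/t8.png

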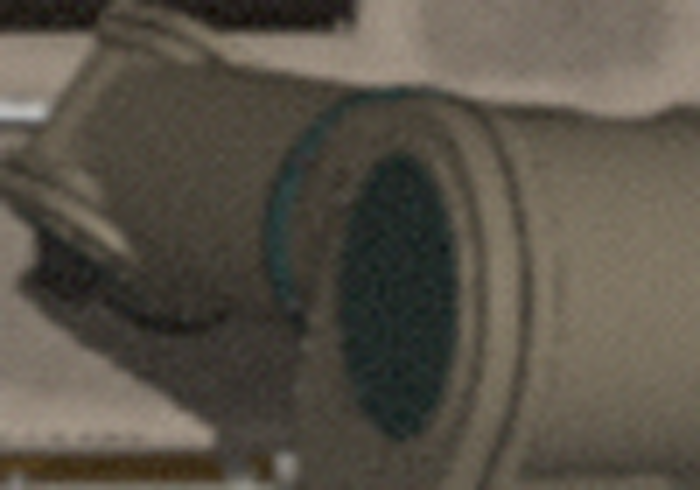

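move_arm(
  moves=[
    [[0,-0.02,0,0,0,0],[0,-0.045,0,0,0,0],[0,-0.05,-0.05,0,0,0],[0,-0.05,-0.11,0,0,0],[0,-0.05,-0.17,0,0,0],[0.02,-0.03,-0.19,0,0,0.18],[0.05,-0.01,-0.19,0,0,0.36],[0.08,0.01,-0.19,0,0,0.54],[0.1,0.036,-0.19,0,0,0.72],[0.1,0.036,-0.19,0,0,0.9],[0.1,0.036,-0.19,0,0,1.08],[0.1,0.036,-0.19,0,0,1.26],[0.1,0.036,-0.19,0,0,1.44],[0.1,0.036,-0.19,0,0,1.57],[0.1,0.036,-0.19,0,0,1.57],[0.1,0.036,-0.19,0,0,1.57]],
  ],
  jaw=0.35,
)

```text
clock: 8.6
eef_pos: [537.3, 86.3, 202.5]
tool_rot: [-3.141, -0.001, -0.037]
force: [0.2, 0.3, -0.2]
width: 29.9
```

```bash
python3 v.py 9
```

```text
8.7 [537.1  86.1 202.4] [1.3 0.9 0. ] [-0.01 -0.02 -0.08] [-3.141 -0.    -0.039]
```

View pics/s9.png

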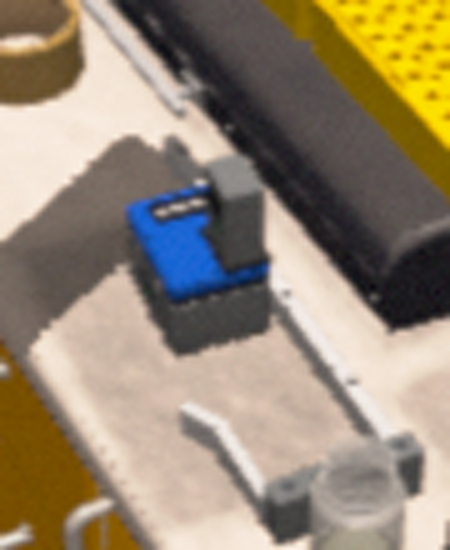

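View pics/t9.png

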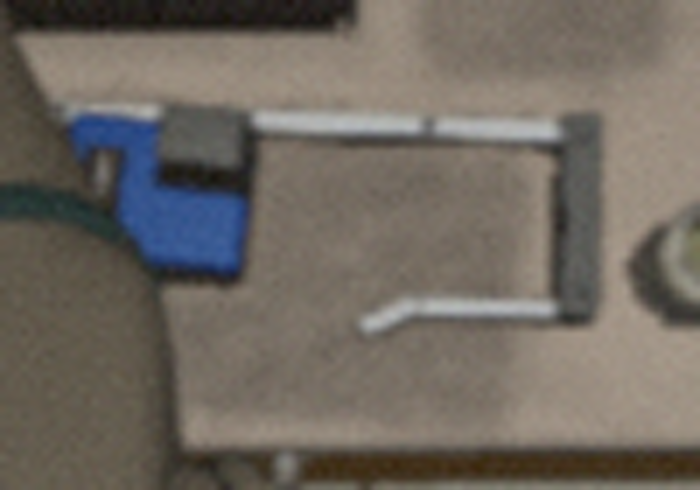

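```bash
python3 - <<'E'
from h import *
c=cam(get_image("top")); s=cam(get_image("scene"))
t=lambda u,v:(275+(u+.5)/7-.5,160+(v+.5)/7-.5)
print(at(c,t(243,240),66),at(c,t(240,272),66),at(c,t(72,118),66), at(c,t(560,220),40))
for u,v in((175,352),(270,328)): print(at(s,(265+u/5,140+v/5),0))
print([ (d["score"],at(c,d["uv"],0)) for d in models.place_of("top","battery_box")[:1]],[ (d["score"],at(s,d["uv"],0)) for d in models.place_of("scene","battery_box")[:1]])
E
```

```text
[507.89001839 -41.11686318  66.        ] [492.58276196 -39.69797958  66.        ] [567.09028995  40.41510291  66.        ] [ 521.09096681 -193.62022671   40.        ]
[497.71924727 -35.05975132   0.        ]
[562.10332454 -45.03915459   0.        ]
[(0.73, array([539.30309876,  -2.19897498,   0.        ]))] [(0.65, array([536.31192643,  -2.92037407,   0.        ]))]
```

move_arm(
  moves=[
    [[-0.006,0,0.05,0,0,0],[-0.006,0,0.1,0,0,0],[-0.006,0,0.15,0,0,0],[-0.006,0,0.18,0,0,0],[-0.006,0,0.19,0,0,0],[-0.006,0,0.19,0,0,0]],
  ],
)

```text
clock: 9.65
eef_pos: [531.1, 86.4, 12.3]
tool_rot: [-3.141, 0.0, -0.04]
force: [0.8, -0.6, 0.8]
width: 30.0
```

move_arm(
  moves=[
    [[0,0.006,0,0,0,0],[0,0.012,0,0,0,0],[0,0.017,0,0,0,0],[0,0.022,0,0,0,0],[0,0.027,0,0,0,0],[0,0.032,0,0,0,0],[0,0.036,0,0,0,0],[0,0.04,0,0,0,0]],
  ],
)

```text
clock: 10.65
eef_pos: [530.1, 48.5, 12.5]
tool_rot: [-3.138, -0.002, -0.038]
force: [0.9, 6.7, 0.9]
width: 30.0
```

```bash
python3 v.py 10
```

```text
10.75 [530.   47.6  12.5] [-0.3  4.2  0.4] [ 0.85 -0.09  0.05] [-3.139e+00 -1.000e-03 -3.900e-02]
```

View pics/s10.png

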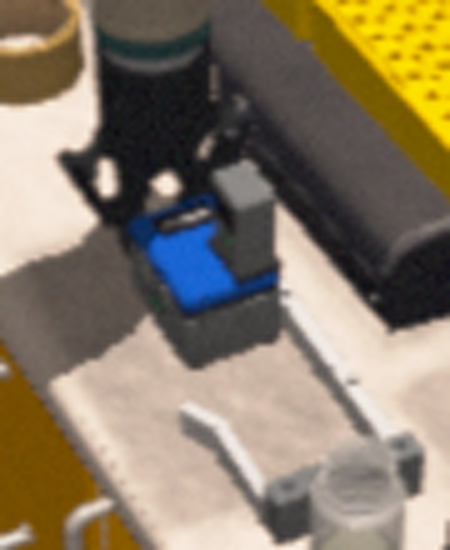

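move_arm(
  moves=[
    [[0,0.005,0,0,0,0],[0,0.01,0,0,0,0],[0,0.015,0,0,0,0],[0,0.02,0,0,0,0],[0,0.025,0,0,0,0],[0,0.03,0,0,0,0],[0,0.035,0,0,0,0],[0,0.04,0,0,0,0],[0,0.045,0,0,0,0],[0,0.05,0,0,0,0],[0,0.055,0,0,0,0],[0,0.06,0,0,0,0]],
  ],
)

```text
clock: 12.25
eef_pos: [527.6, -11.9, 12.5]
tool_rot: [-3.139, -0.001, -0.038]
force: [0.5, 5.6, 0.5]
width: 29.9
```

```bash
python3 v.py 11
```

```text
12.35 [527.5 -13.   12.4] [ 1.   4.1 -0.1] [ 0.7  -0.17  0.07] [-3.14e+00 -1.00e-03 -3.90e-02]
```

View pics/s11.png

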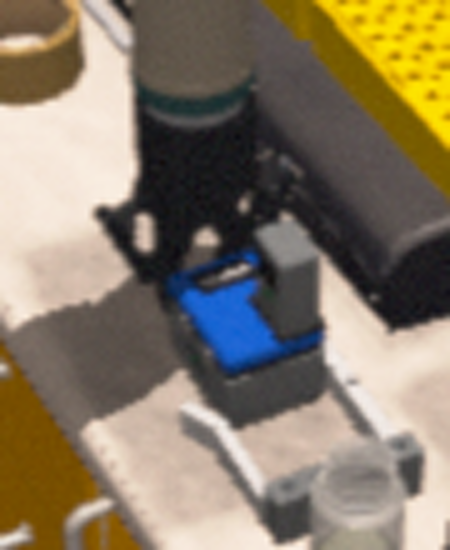

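View pics/t11.png

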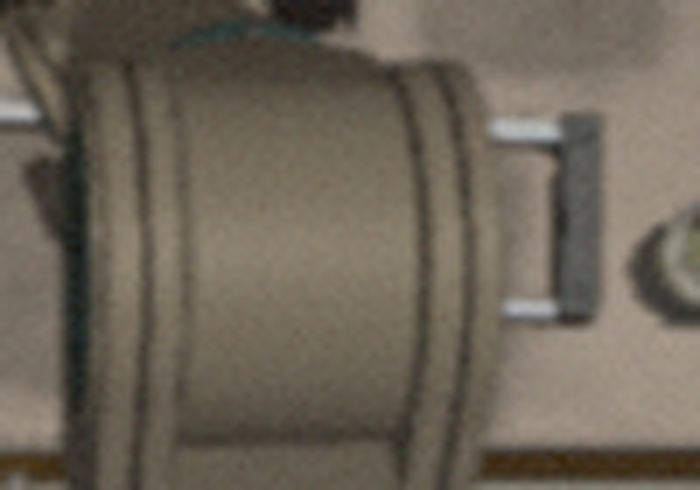

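move_arm(
  moves=[
    [[0,0.005,0,0,0,0],[0,0.01,0,0,0,0],[0,0.015,0,0,0,0],[0,0.02,0,0,0,0],[0,0.025,0,0,0,0],[0,0.03,0,0,0,0],[0,0.035,0,0,0,0],[0,0.04,0,0,0,0],[0,0.045,0,0,0,0],[0,0.05,0,0,0,0],[0,0.055,0,0,0,0],[0,0.06,0,0,0,0]],
  ],
)

```text
clock: 13.85
eef_pos: [524.8, -72.1, 12.4]
tool_rot: [-3.14, -0.0, -0.038]
force: [0.5, 6.5, 1.3]
width: 29.8
```

```bash
python3 v.py 12
```

```text
13.95 [524.7 -73.1  12.3] [ 0.9  4.4 -0.1] [ 0.7  -0.17  0.1 ] [-3.141 -0.    -0.039]
```

View pics/s12.png

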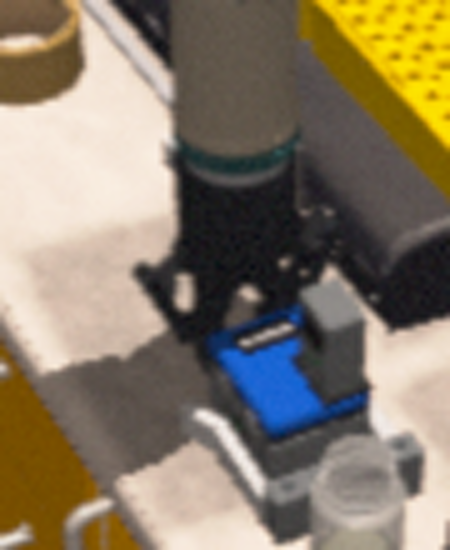

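Sliding well, still short of the stop by roughly 20 mm.

move_arm(
  moves=[
    [[0,0.004,0,0,0,0],[0,0.008,0,0,0,0],[0,0.011,0,0,0,0],[0,0.014,0,0,0,0]],
  ],
)

```text
clock: 14.45
eef_pos: [524.1, -86.2, 12.3]
tool_rot: [-3.14, -0.0, -0.039]
force: [0.7, 6.6, 0.7]
width: 30.0
```

move_arm(
  moves=[
    [[0,0.002,0,0,0,0],[0,0.004,0,0,0,0],[0,0.006,0,0,0,0]],
  ],
)

```text
clock: 14.82
eef_pos: [524.0, -89.4, 12.4]
tool_rot: [-3.137, -0.001, -0.038]
force: [-1.3, 14.5, 3.0]
width: 29.7
```

move_arm(
  moves=[
    [[0,0.002,0,0,0,0],[0,0.004,0,0,0,0],[0,0.004,0,0,0,0]],
  ],
)

```text
clock: 15.2
eef_pos: [524.1, -89.2, 12.5]
tool_rot: [-3.132, -0.001, -0.035]
force: [-0.8, 20.5, 3.6]
width: 29.8
```

```bash
python3 v.py 13
```

```text
15.3 [524.1 -89.2  12.5] [ 0.2 20.7  3.6] [ 3.53  0.21 -0.4 ] [-3.132e+00 -1.000e-03 -3.500e-02]
```

View pics/s13.png

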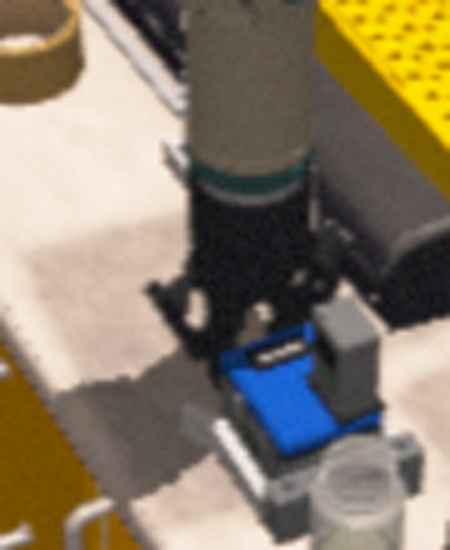

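move_arm(
  moves=[
    [[0,-0.01,0,0,0,0],[0,-0.03,0,0,0,0],[0,-0.06,0,0,0,0],[0,-0.08,-0.05,0,0,0],[0,-0.12,-0.1,0,0,0],[0,-0.17,-0.16,0,0,0],[0,-0.22,-0.2,0,0,0],[0,-0.27,-0.2,0,0,0],[0,-0.27,-0.2,0,0,0],[0,-0.27,-0.2,0,0,0]],
  ],
)

```text
clock: 16.55
eef_pos: [534.2, 170.5, 211.8]
tool_rot: [3.139, 0.001, -0.041]
force: [0.2, -0.5, 0.3]
width: 30.0
```

```bash
python3 v.py 14; python3 - <<'E'
from ov import *
for n in("top","scene"):
    c=cam(get_image(n))
    for t in("bottle","tape","tips","battery_box"):
        for d in models.place_of(n,t)[:1]: print(n,t,round(d["score"],2),np.round(at(c,d["uv"],0),1))
E
```

```text
16.65 [534.3 169.3 211.5] [ 0.2 -1.3 -0.3] [ 0.    0.05 -0.01] [ 3.139e+00  1.000e-03 -4.300e-02]
top bottle 0.68 [ 498.8 -260.4    0. ]
top tape 0.63 [530.3 303.4   0. ]
top tips 0.83 [ 486.8 -520.2    0. ]
top battery_box 0.62 [ 523.5 -148.9    0. ]
scene bottle 0.74 [ 501.6 -260.6    0. ]
scene tape 0.76 [529.7 284.    0. ]
scene tips 0.71 [ 503.6 -523.5    0. ]
scene battery_box 0.64 [ 521.5 -148.9    0. ]
```

View pics/s14.png

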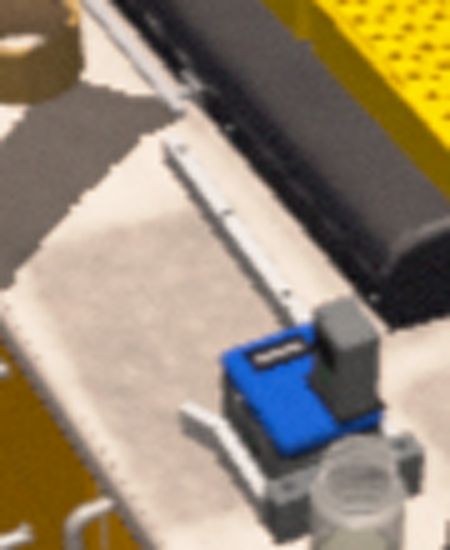

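View pics/t14.png

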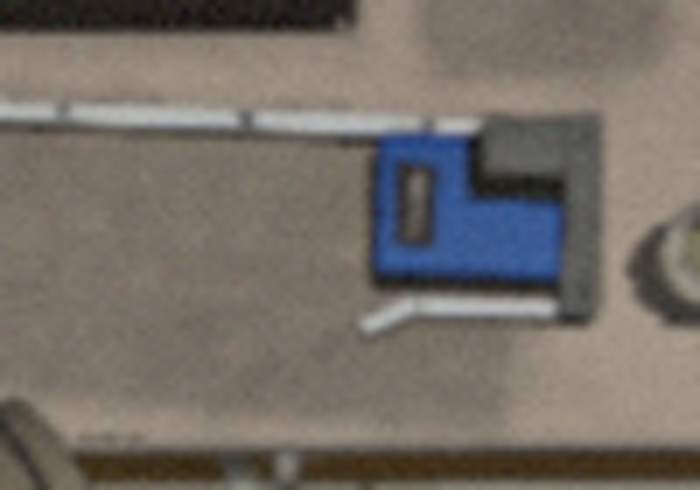

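```bash
python3 -c "
from cell import job; print(job.finish_job())"
```

```text
the job is handed in; nothing more can be done
None
```

I pushed the box low (fingertips about 12 mm above the worktop) square against the long rail. I then slid it along the rail into the pocket until it stopped at the end stop, with about 20 N and no further movement. I handed the job in at about 16.7 s.

- **Box:** the last pictures show it upright and square, with its lid flush against the end stop. The networks put its centre at about (522, -149) mm in both cameras. My dock estimate from the pictures was (522 to 527, -149 to -152) mm.
- **Robot:** the arm was clear of everything, with the tool at 211 mm and the force reading near zero.
- **Bystanders:** the arm never came near the bottle, tape or tip box, and they look unmoved. Their before and after position readings differ by up to about 13 mm, and the two cameras disagree by up to about 19 mm on the tape. I put this down to network noise, so it does not prove they stayed within the 20 mm limit.
- **Check that disagreed:** the drawn overlays of the dock and box sat about 2 pixels off in the scene camera. I therefore relied on contact force for the final seating. No other check failed.

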